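# Face a paint tub in its rack

### The job

Push the yellow-lidded paint tub back into the empty bay of the rack until it rests against both rollers, then, with it seated there, roll its edge round with a fingertip until its red label faces squarely out of the rack's open front. Be gentle: never press on the tub harder than about 18 N, keep it standing, leave it seated, and do not disturb the green-lidded tub or the paint dishes.

Things in the scene. Friction and masses are not known exactly. Their poses are not given: they have to be found in the camera images.
- rack: White laminate rack, floor 270 x 310 mm, 8 mm thick, fixed, with a 30 mm high wooden back rail. Two bays 150 mm apart. Origin at table level under the seat of the EMPTY bay. Its -x axis points out of the open front (roughly to the robot), +x to the back rail, +y to the occupied bay. Floor spans x -180..+90, y -80..+230 mm; the rail stands at x +78..+90 mm.
- rack_seat (a point): Centre of the empty bay's seat on the rack floor (8 mm above the table), axes as the rack's. Two upright, free-turning grey rollers, 20 mm across, top 50 mm above the table, with fixed axes at x +31, y +-54 mm from here, 60 degrees either side of straight back. A tub that touches both is centred here to a few mm. Rollers rigid; front open.
- tub: The tub to place: loose white thin-walled tub, 62 mm high, 0.3 to 0.5 kg, flat yellow lid; too wide to grip. Squeezed out of round: its wall stands 49 to 53 mm from its axis, unevenly, so it rocks in and out some mm as it turns on the rollers. Origin at the underside's centre, z up; -x points to the red label's middle. A red tab on the lid, 15 to 51 mm out, points to the label.
- tub_label (a point): Middle of the red label, on the tub's side wall, 52 mm from its axis and 27 mm above its underside. Axes as the tub's. At the start the tub stands 50 to 90 mm in front of its seat, the label turned at least 50 degrees away from the front.
- neighbour: Bystander: a round tub 104 mm across, 62 mm high, with green lid and blue label, seated in the other bay, label to the front. Origin at the centre of its underside.
- dish_orange: Bystander: white paint dish with orange colour, 76 mm across the rim, 22 mm high. Origin at the centre of its underside.
- dish_blue: Bystander: white paint dish with blue colour, 76 mm across the rim, 22 mm high. Origin at the centre of its underside.

How it is judged:
On the way:
1. the tub rests on its seat against the rollers, its label not yet turned to the front (horizontal distance between tub and rack_seat below 0.012 m and not (y of tub_label in the frame of rack between -0.01 and 0.01 m and x of tub_label in the frame of rack below -0.03 m)), for 0.1 s.
At the end, for the whole second after the job is handed in: The tub stands upright and still on the rack floor, its centre within 12 mm of the seat, the middle of its label at the front within 10 mm (about 11 degrees) of the seat's centre line, and nothing touches it but the rack (horizontal distance between tub and rack_seat below 0.012 m and height (world z) of tub below 0.012 m and angle between tub's own z axis and vertical below 0.05 rad and y of tub_label in the frame of rack between -0.01 and 0.01 m and x of tub_label in the frame of rack below -0.03 m and contact force between the fingers and tub below 0.1 N and linear speed of tub below 0.01 m/s and angular speed of tub below 0.05 rad/s).
It fails at once if the robot presses on the tub with more than 20 N (contact force between any of the fingers, the arm and tub above 20 N).
It fails at once if the tub is tipped or lifted (angle between tub's own z axis and vertical above 0.2 rad or height (world z) of tub above 0.025 m).
It fails at once if the neighbouring tub is moved by more than 10 mm (distance of neighbour from where it was at the start of the episode above 0.01 m).
It fails at once if the neighbouring tub is twisted out of line (angle between the x axis of neighbour and the x axis of rack, either way round above 0.3 rad).
It fails at once if a dish is moved by more than 15 mm (distance of any of dish_orange, dish_blue from where it was at the start of the episode above 0.015 m).
It also fails if it takes over 72 s, if anything falls off the work surface, if the arm or the gripper's body presses on something with over 40 N, if the wrist force passes 120 N, or if a joint passes its speed limit or range.

### The arm

A 6-joint arm with a two-finger parallel gripper is mounted at the origin on the work surface. World frame = base frame: x ahead of the robot, y to its left, z up, the work surface at z = 0. Lengths are in m, angles in rad, forces in N, time in s.
With the tool pointing down it reaches from about 0.375 to 0.975 m from the base axis. Payload 3.8 kg.
Tool frame: the origin (TCP) lies at the very end of the fingers, on their centre line; the grasp point (between the pads) lies 19 mm behind it; z points along the fingers, y is the line along which they close (so a half turn about z gives the same grasp; the last joint's range is limited). The gripper opens to 85 mm and grips with 20 to 120 N. Pads are 22 mm wide; open, the fingers measure 114 mm over their backs; the gripper's body (76 mm by 85 mm) begins 54 mm behind the grasp point. The pads swing forward as they close: fully open they stand 13 mm farther back than shut.
Start: joints at [1.079, 0.264, 1.604, -0, 1.274, -0.037], TCP at [0.297, 0.606, 0.199] pointing down, gripper open.
Joint ranges: [-2.63, 2.63], [-0.94, 2.18], [0.31, 2.57], [-1.31, 4.45], [0, 2.66], [-2.55, 2.55]. Speed limits (rad/s): [2.57, 2.57, 3.14, 3.14, 3.14, 3.14].

### API

Orientations are given as a rotation vector (axis times angle).
In Python, from workcell import read_state, read_camera, calibration, finish_job gives the robot as it stands.
- The arm moves only by the tool step_arm, never from a script. Its argument "commands" is a list of rows, each an object of numbers: "fingers": the gripper's target within -1 to 1 (shut at 1, half-way at 0, fully open at -1); "dx", "dy", "dz": the shift along the tool's x, y, z in m; "roll": the turn about the tool's z in degrees. In form: [{"fingers": .., "dx": .., "dy": .., "dz": .., "roll": ..}, ...]. A call has 1 to 8 rows; each row is the pose to reach, as a shift and turn from the pose commanded when the call began, along the tool's axes at that moment; what a row does not reach only later rows make up. A row lasts 1/8 s, in which the tool goes at most 62.5 mm and 10.7 degrees, less where a joint would pass 70% of its speed; a pose out of reach is approached as far as the arm can. A call with a gripper value outside its range is refused whole. The fingers move at their own pace and stop on an object; "squeeze" is the grip in N (left out, the last holds). Time passes only in rows, so rows that repeat a pose let the fingers close. It gives the time, the measured TCP pose, the force, the opening and the grip force at its end, in the units of the state.
- read_state(): the state, without advancing time (a new reading comes with each control period).
- read_camera(name): name is "scene" or "top"; returns (picture, depth): 420x560x3 uint8, blue, green, red; 420x560 float32, m along the optical axis (not along the pixel's ray), 0 where there is no reading.
- calibration(name): a dict with "intrinsics" (3x3 intrinsics, pixels), "world_to_cam" (4x4, takes a point from world to camera coordinates). Camera axes: x right, y up, looking along -z (the intrinsics and any distortion apply to the point x, -y, -z); pixel columns grow to the right and rows downward; lengths in m; the calibration is good to about 2 mm. A picture is of the moment at which its call begins. calibration takes no time and is no camera call.
- finish_job(): hands the job in; it is judged then, once.
The state is a dict: "time": time; "q": joint angles; "joint_vel": joint speeds; "joint_torque": joint torques, N m; "tool_pos": TCP position; "tcp_rot": TCP orientation; "wrist_force": force on the tool from outside, world axes, zero at the start; "torque": the same for the moment, N m; "width": opening from 0.0 (shut) to 1.0 (fully open); "grip_force": force on a finger pad.
Only numpy, scipy, OpenCV 4.12 (cv2) and the standard library are available. Lean on these libraries where they do the work, as an engineer would, in place of code of your own. Each camera call takes 0.05 s, during which the arm holds its last target. There are 200 camera calls.

## Working session

There is one attempt and no reset: what is moved stays moved. The work goes in short steps, Python scripts to look and compute and a tool call to move; the robot and the scene stay as the last step left them, time stands still between calls to the robot, and variables do not carry over. Pictures are saved under pics/ and viewed, at most 10 in all, crops included, and the job is handed in when it is done.

Besides the shell and the picture viewer there is one more tool, called after "Call:" as name([rows], argument=value, ...), one row to a line, values as JSON. step_arm: Moves the arm, as the interface text tells. Its arguments: {"type":"object","properties":{"commands":{"type":"array","items":{"type":"object","properties":{"fingers":{"type":"number"},"dx":{"type":"number"},"dy":{"type":"number"},"dz":{"type":"number"},"roll":{"type":"number"}}}},"squeeze":{"type":"number"}},"required":["commands"]}

```bash
mkdir -p pics
cat > h.py <<'E'
import numpy as np, cv2
from workcell import *
def snap(n,f=None):
    im,d=read_camera(n)
    if f: cv2.imwrite('pics/'+f,im)
    return im,d
def w(n,u,v,d=None,z=None):
    c=calibration(n);K=np.array(c["intrinsics"]);T=np.linalg.inv(np.array(c["world_to_cam"]))
    r=np.linalg.inv(K)@[u,v,1]; r=np.array([r[0],-r[1],-r[2]])
    if z is None: return (T@np.r_[r*d,1])[:3]
    R=T[:3,:3]@r; o=T[:3,3]; return o+R*(z-o[2])/R[2]
E
python3 - <<'E'
from h import *
snap('top','t1.png');snap('scene','s1.png')
for n in('top','scene'):print(calibration(n))
print(read_state())
E
```

```text
{'intrinsics': array([[412.54558243,   0.        , 280.60782518],
       [  0.        , 412.54558243, 204.83510266],
       [  0.        ,   0.        ,   1.        ]]), 'world_to_cam': array([[ 0.02477597, -0.99967179, -0.00651622, -0.026549  ],
       [ 0.98950089,  0.02359445,  0.14258787, -0.55289978],
       [-0.14238732, -0.00998055,  0.9897607 , -0.92537462],
       [ 0.        ,  0.        ,  0.        ,  1.        ]])}
{'intrinsics': array([[489.17088042,   0.        , 269.63508904],
       [  0.        , 489.17088042, 207.87847451],
       [  0.        ,   0.        ,   1.        ]]), 'world_to_cam': array([[ 0.2293134 ,  0.97334668,  0.00340543, -0.11163131],
       [-0.74452571,  0.17314907,  0.64474869,  0.36033753],
       [ 0.62697435, -0.15038495,  0.76438703, -1.42913989],
       [ 0.        ,  0.        ,  0.        ,  1.        ]])}
{'time': 0.1, 'q': array([ 1.07909570e+00,  2.64681749e-01,  1.60527388e+00,  8.53960998e-06,
        1.27366370e+00, -3.69185969e-02]), 'joint_vel': array([-0.00052551, -0.00241794, -0.00291427,  0.00113555, -0.00092319,
       -0.00086726]), 'joint_torque': array([ 1.03685616e-03, -5.16706967e+01, -3.68590701e+01,  1.02248428e-04,
        6.32180032e-03, -3.61001162e-05]), 'tool_pos': array([0.29616967, 0.60574101, 0.19746424]), 'tcp_rot': array([-0.70811192, -3.06019552,  0.00306906]), 'wrist_force': array([-0.00398577,  0.43318574, -0.71259999]), 'torque': array([ 0.00208409,  0.01708707, -0.01807705]), 'grip_force': 0.0, 'width': 0.9976398794896238}
```

View pics/t1.png

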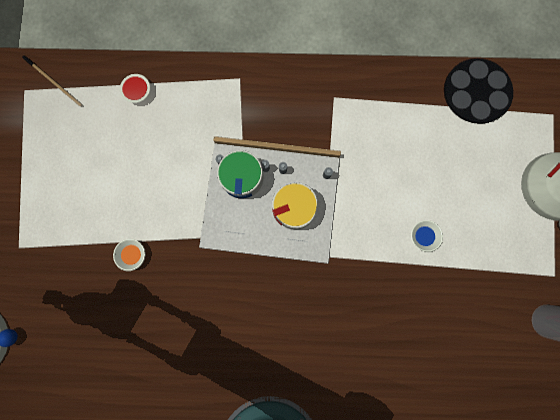

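View pics/s1.png

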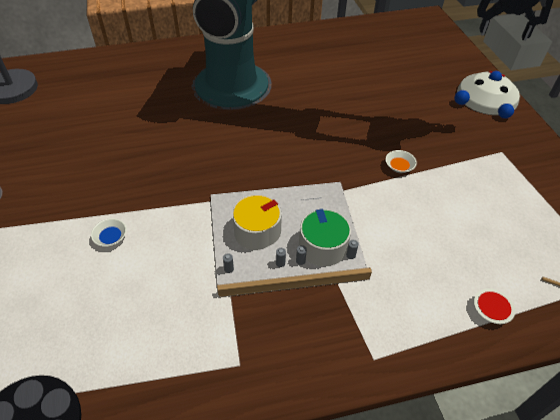

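The top view shows the yellow tub at (295,205) with its tab pointing left, the green tub at (240,172), rollers of the empty bay at about (283,168) and (328,173), and dishes at (129,255) and (427,236). I'll enlarge a crop to measure it.

Run:
```python
from h import *
im=cv2.imread('pics/t1.png')
cv2.imwrite('pics/t1c.png',cv2.resize(im[130:270,190:350],None,fx=5,fy=5,interpolation=cv2.INTER_CUBIC)[:600*5//5+100][:, :800][:600] if 0 else cv2.resize(im[132:270,190:350],(696,600),interpolation=cv2.INTER_CUBIC))
```

```text
(no output)
```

View pics/t1c.png

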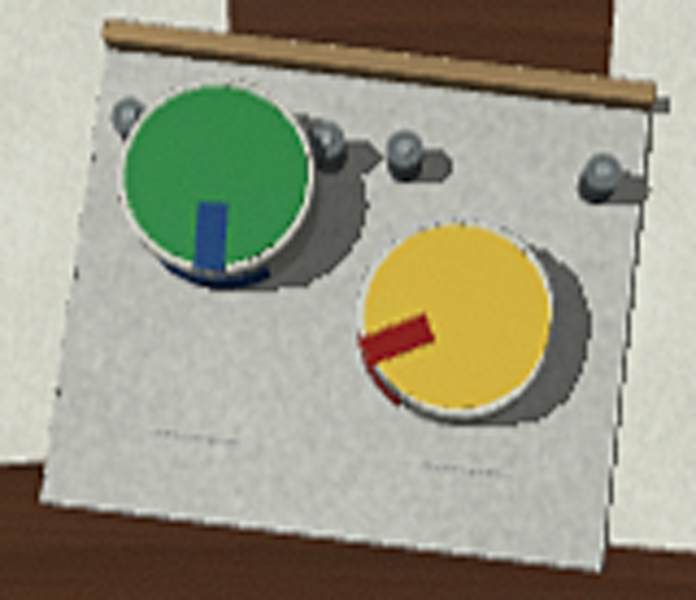

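The crop (4.35x) shows the empty bay's roller tops at (406,146) and (604,171), and the front corners at (40,502) and (603,572). The lid centre is near (457,320), and the tab's outer end is near (372,348).

```bash
cat >> h.py <<'E'
def blob(im,d,kind):
    h=cv2.cvtColor(im,cv2.COLOR_BGR2HSV);H,S,V=cv2.split(h)
    m={'y':(H>18)&(H<33)&(S>130)&(V>120),'g':(H>50)&(H<80)&(S>100),'r':((H<6)|(H>174))&(S>150),'b':(H>105)&(H<125)&(S>130)}[kind]
    return m.astype(np.uint8)
def tub(n='top',im=None,z=0.07,ctr=None,show=True):
    """lid centre by ellipse fit of yellow+red within, tab angle (world)"""
    if im is None: im,d=read_camera(n)
    y=blob(im,None,'y')
    k,l,s,c=cv2.connectedComponentsWithStats(y); i=1+np.argmax(s[1:,4]); y=(l==i).astype(np.uint8)
    cs,_=cv2.findContours(y,cv2.RETR_EXTERNAL,cv2.CHAIN_APPROX_NONE)
    hull=cv2.convexHull(max(cs,key=len))
    hm=np.zeros_like(y);cv2.fillPoly(hm,[hull],1)
    P=np.array([w(n,a,b,z=z)[:2] for a,b in hull[:,0].astype(float)])
    A=np.c_[2*P,np.ones(len(P))];x=np.linalg.lstsq(A,(P**2).sum(1),rcond=None)[0]
    c0=x[:2];R=np.sqrt(x[2]+c0@c0)
    mm=cv2.moments(hm*1,True);cm=w(n,mm['m10']/mm['m00'],mm['m01']/mm['m00'],z=z)[:2]
    r=blob(im,None,'r')
    vs,us=np.nonzero(r)
    Q=np.array([w(n,a,b,z=z)[:2] for a,b in zip(us.astype(float),vs)])
    D=np.linalg.norm(Q-c0,axis=1);Q=Q[(D<0.05)]
    t=Q.mean(0)-c0
    return c0,R,cm,np.degrees(np.arctan2(t[1],t[0])),len(Q)
E
python3 - <<'E'
from h import *
p=lambda x,y,z:w('top',190+x/4.35-.4,132+y/4.35-.4,z=z)
for x,y,z in[(406,146,.05),(604,171,.05),(128,112,.05),(328,136,.05),(40,502,.008),(603,572,.008),(218,176,.07)]:print(p(x,y,z))
a=p(406,146,.05);b=p(604,171,.05);print(np.linalg.norm(a-b))
f=p(40,502,.008)-p(603,572,.008);f2=a-b;f3=p(128,112,.05)-b
for g in(f,f2,f3):print(np.linalg.norm(g),np.degrees(np.arctan2(g[1],g[0]))-90)
print(tub(im=cv2.imread('pics/t1.png')))
im=cv2.imread('pics/t1.png')
_,d=read_camera('top')
for u,v in((295,205),(240,165)):print(w('top',u,v,d=d[v,u]))
for u,v in((129,255),(427,236)):print(w('top',u,v,z=.02))
im,d=read_camera('scene');print(tub('scene',im=im))
E
```

```text
[ 0.64599613 -0.01632992  0.05      ]
[ 0.63469583 -0.12310423  0.05      ]
[0.6613565 0.1345601 0.05     ]
[0.65054881 0.0258979  0.05      ]
[0.45172892 0.17970295 0.008     ]
[ 0.42137041 -0.12886546  0.008     ]
[0.62263898 0.08217609 0.07      ]
0.10737062025180917
0.31005822485758944 -5.618964627371412
0.10737062025180917 -6.041326197731323
0.25903996234541826 -5.90740312725697
(array([ 0.55105007, -0.04540192]), np.float64(0.04767063564766725), array([ 0.5507159 , -0.04530372]), np.float64(113.39333592637534), 84)
[ 0.54945476 -0.04599702  0.06961084]
[0.63915376 0.08213369 0.07028488]
[0.42856273 0.34051915 0.02      ]
[ 0.49026491 -0.35949427  0.02      ]
(array([ 0.5471679 , -0.04379925]), np.float64(0.04815010687037776), array([ 0.54862107, -0.04424339]), np.float64(113.66407987957875), 72)
```

```bash
cat >> h.py <<'E'
SEAT=np.array([.609,-.067]);TH=np.radians(-5.8)
EX=np.array([np.cos(TH),np.sin(TH)]);EY=np.array([-EX[1],EX[0]])
from scipy.spatial.transform import Rotation as Ro
def go(x,y,z,yaw,p=None):
    s=read_state();p=s['tool_pos'] if p is None else p
    R=Ro.from_rotvec(s['tcp_rot']).as_matrix()
    d=R.T@(np.array([x,y,z])-p); y0=np.degrees(np.arctan2(R[1,1],R[0,1]))
    print('d',np.round(d*1000,1),'roll',round((y0-yaw+180)%360-180,1),'yaw',round(y0,1))
E
python3 -c "
from h import *
go(.475,-.018,.2,-20)"
```

```text
d [-434.6 -482.    -1.5] roll 83.9 yaw 63.9
```

Call:
step_arm([
  {"fingers": 1,"dx": -0.055,"dy": -0.06,"dz": 0,"roll": 10},
  {"fingers": 1,"dx": -0.1,"dy": -0.11,"dz": 0,"roll": 20},
  {"fingers": 1,"dx": -0.15,"dy": -0.165,"dz": 0,"roll": 30},
  {"fingers": 1,"dx": -0.2,"dy": -0.22,"dz": 0,"roll": 40},
  {"fingers": 1,"dx": -0.25,"dy": -0.275,"dz": 0,"roll": 50},
  {"fingers": 1,"dx": -0.3,"dy": -0.33,"dz": 0,"roll": 60},
  {"fingers": 1,"dx": -0.35,"dy": -0.385,"dz": 0,"roll": 70},
  {"fingers": 1,"dx": -0.4,"dy": -0.44,"dz": 0,"roll": 80},
], squeeze=40)

```text
time: 1.2
tool_pos: [0.4363, 0.1244, 0.1988]
tcp_rot: [2.515, 1.882, 0.001]
wrist_force: [2.2, -0.5, -0.4]
width: -0.0
grip_force: 0.0
```

```bash
python3 -c "
from h import *
go(.475,-.018,.2,-20)"
```

```text
d [-125.7   77.2   -1.2] roll 3.6 yaw -16.4
```

Call:
step_arm([
  {"fingers": 1,"dx": 0,"dy": 0,"dz": 0,"roll": 0},
  {"fingers": 1,"dx": 0,"dy": 0,"dz": 0,"roll": 0},
  {"fingers": 1,"dx": 0,"dy": 0,"dz": 0,"roll": 0},
])

```text
time: 1.58
tool_pos: [0.4358, 0.1276, 0.1986]
tcp_rot: [-2.507, -1.892, 0.0]
wrist_force: [-0.0, -0.3, -0.4]
width: 0.003
grip_force: 0.0
```

```bash
python3 -c "
from h import *
go(.475,-.018,.035,-20)"
```

```text
d [-129.3   77.7  163.5] roll 4.1 yaw -15.9
```

Call:
step_arm([
  {"fingers": 1,"dx": -0.05,"dy": 0.03,"dz": 0,"roll": 4},
  {"fingers": 1,"dx": -0.1,"dy": 0.06,"dz": 0,"roll": 4},
  {"fingers": 1,"dx": -0.129,"dy": 0.078,"dz": 0.0,"roll": 4},
  {"fingers": 1,"dx": -0.129,"dy": 0.078,"dz": 0.04,"roll": 4},
  {"fingers": 1,"dx": -0.129,"dy": 0.078,"dz": 0.09,"roll": 4},
  {"fingers": 1,"dx": -0.129,"dy": 0.078,"dz": 0.13,"roll": 4},
  {"fingers": 1,"dx": -0.129,"dy": 0.078,"dz": 0.16,"roll": 4},
  {"fingers": 1,"dx": -0.129,"dy": 0.078,"dz": 0.163,"roll": 4},
])

```text
time: 2.58
tool_pos: [0.4728, -0.0174, 0.0332]
tcp_rot: [-2.568, -1.803, 0.007]
wrist_force: [-0.0, -0.4, 0.5]
width: -0.0
grip_force: 0.0
```

Run:
```python
from h import *
go(.475,-.018,.035,-20)
im,d=snap('top');print(tub(im=im));a=im[132:270,190:350];cv2.imwrite('pics/t2.png',cv2.resize(a,(696,600),interpolation=cv2.INTER_CUBIC))
```

```text
d [ 0.2  2.3 -1.8] roll 0.1 yaw -19.9
(array([ 0.55395123, -0.04512992]), np.float64(0.045174956480429206), array([ 0.58262978, -0.0499128 ]), np.float64(nan), 0)h.py:32: RuntimeWarning: Mean of empty slice.
  t=Q.mean(0)-c0
  ret = um.true_divide(
```

View pics/t2.png

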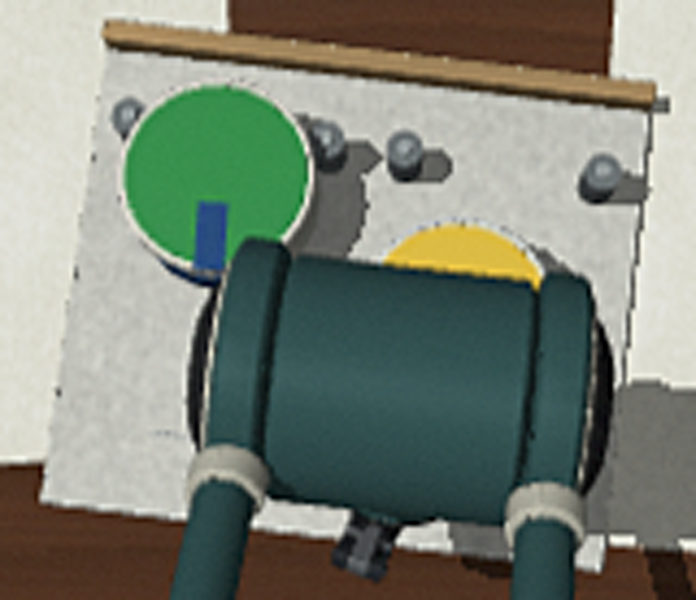

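The arm hides most of the tub from above, so I'll track it with the scene camera while pushing.

Call:
step_arm([
  {"fingers": 1,"dy": 0.006},
  {"fingers": 1,"dy": 0.011},
  {"fingers": 1,"dy": 0.016},
  {"fingers": 1,"dy": 0.021},
  {"fingers": 1,"dy": 0.027},
  {"fingers": 1,"dy": 0.033},
  {"fingers": 1,"dy": 0.039},
  {"fingers": 1,"dy": 0.045},
])

```text
invalid input
```

```bash
cat >> h.py <<'E'
def rep(f=None):
    im,d=read_camera('scene');c,R,cm,a,n=tub('scene',im=im)
    c=c+[.003,-.0015]  # offset to top camera
    r=c-SEAT;s=read_state();p=s['tool_pos'][:2]-SEAT
    print('tub rack mm',np.round([r@EX*1e3,r@EY*1e3],1),'R',round(R,4),'label off front',round((a-174.2+180)%360-180,1),n,'tcp rack',np.round([p@EX*1e3,p@EY*1e3],1),'F rack',np.round([s['wrist_force'][:2]@EX,s['wrist_force'][:2]@EY],2))
    if f: cv2.imwrite('pics/'+f,cv2.resize(im[160:310,190:390],(800,600),interpolation=cv2.INTER_CUBIC))
E
python3 -c "
from h import *
rep('s2.png')"
```

```text
tub rack mm [-60.4  15.7] R 0.048 label off front -60.0 71 tcp rack [-137.7   35.2] F rack [-0.43  0.46]
```

View pics/s2.png

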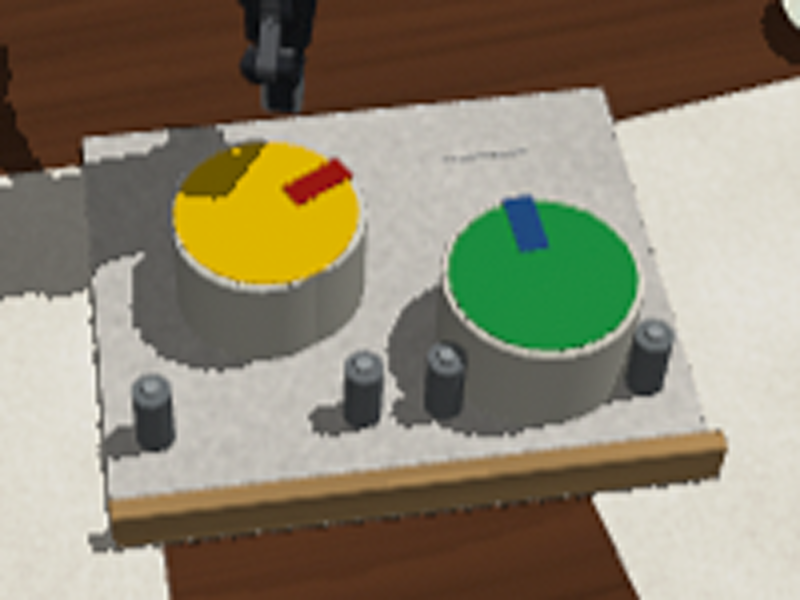

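The scene crop shows the whole yellow lid, its red tab at (318,182), and the fingertip at (283,100) in front of the tub. The move was refused because it was missing fields, so I'll resend it in full.

Call:
step_arm([
  {"fingers": 1,"dx": 0,"dy": 0.006,"dz": 0,"roll": 0},
  {"fingers": 1,"dx": 0,"dy": 0.011,"dz": 0,"roll": 0},
  {"fingers": 1,"dx": 0,"dy": 0.016,"dz": 0,"roll": 0},
  {"fingers": 1,"dx": 0,"dy": 0.021,"dz": 0,"roll": 0},
  {"fingers": 1,"dx": 0,"dy": 0.027,"dz": 0,"roll": 0},
  {"fingers": 1,"dx": 0,"dy": 0.033,"dz": 0,"roll": 0},
  {"fingers": 1,"dx": 0,"dy": 0.039,"dz": 0,"roll": 0},
  {"fingers": 1,"dx": 0,"dy": 0.045,"dz": 0,"roll": 0},
])

```text
time: 3.68
tool_pos: [0.5161, -0.0345, 0.0353]
tcp_rot: [-2.572, -1.799, 0.004]
wrist_force: [-5.5, 1.7, 3.4]
width: -0.003
grip_force: 2.6
```

```bash
sed -i "s/(S>130)&(V>120)/(S>170)\&(V>60)/" h.py; python3 -c "
from h import *
rep()"
```

```text
tub rack mm [-38.7  11.3] R 0.0479 label off front -58.8 76 tcp rack [-94.4  22.7] F rack [-1.42 -0.2 ]
```

Call:
step_arm([
  {"fingers": 1,"dx": 0,"dy": 0.005,"dz": 0,"roll": 0},
  {"fingers": 1,"dx": 0,"dy": 0.01,"dz": 0,"roll": 0},
  {"fingers": 1,"dx": 0,"dy": 0.015,"dz": 0,"roll": 0},
  {"fingers": 1,"dx": 0,"dy": 0.02,"dz": 0,"roll": 0},
  {"fingers": 1,"dx": 0,"dy": 0.025,"dz": 0,"roll": 0},
  {"fingers": 1,"dx": 0,"dy": 0.028,"dz": 0,"roll": 0},
  {"fingers": 1,"dx": 0,"dy": 0.031,"dz": 0,"roll": 0},
  {"fingers": 1,"dx": 0,"dy": 0.034,"dz": 0,"roll": 0},
])

```text
time: 4.72
tool_pos: [0.5489, -0.0466, 0.0354]
tcp_rot: [-2.573, -1.801, 0.003]
wrist_force: [-4.7, -1.8, 0.6]
width: -0.0
grip_force: 1.9
```

```bash
python3 -c "
from h import *
rep()"
```

```text
tub rack mm [-4.5  3.5] R 0.0477 label off front -57.7 84 tcp rack [-61.3  14.1] F rack [-2.51 -1.28]
```

Call:
step_arm([
  {"fingers": 1,"dx": 0,"dy": 0.001,"dz": 0,"roll": 0},
  {"fingers": 1,"dx": 0,"dy": 0.002,"dz": 0,"roll": 0},
  {"fingers": 1,"dx": 0,"dy": 0.003,"dz": 0,"roll": 0},
])

```text
time: 5.15
tool_pos: [0.5522, -0.0475, 0.0356]
tcp_rot: [-2.574, -1.801, 0.001]
wrist_force: [-4.8, -0.7, -0.5]
width: 0.001
grip_force: 1.8
```

```bash
python3 -c "
from h import *
rep()"
```

```text
tub rack mm [-1.4  1.3] R 0.0478 label off front -59.2 83 tcp rack [-58.2  13.6] F rack [-3.86 -1.17]
```

Call:
step_arm([
  {"fingers": 1,"dx": 0,"dy": 0.001,"dz": 0,"roll": 0},
  {"fingers": 1,"dx": 0,"dy": 0.0015,"dz": 0,"roll": 0},
])

```text
time: 5.45
tool_pos: [0.553, -0.0477, 0.0355]
tcp_rot: [-2.573, -1.8, 0.002]
wrist_force: [-6.6, 1.1, 1.9]
width: -0.0
grip_force: 3.0
```

```bash
python3 -c "
from h import *
rep()"
```

```text
tub rack mm [-0.9  1.1] R 0.0479 label off front -59.4 82 tcp rack [-57.7  13.6] F rack [-6.64 -1.5 ]
```

```bash
cat >> h.py <<'E'
def orbit(al,c=(-.0005,.001),n=4,inn=0,p=None):
    """rows for orbiting CCW by al deg about rack point c; inn = extra radial push m"""
    s=read_state();R=Ro.from_rotvec(s['tcp_rot']).as_matrix()
    C=SEAT+c[0]*EX+c[1]*EY;p=s['tool_pos'][:2]
    for i in range(1,n+1):
        a=np.radians(al*i/n);v=np.array([[np.cos(a),-np.sin(a)],[np.sin(a),np.cos(a)]])@(p-C)
        v*=1-inn*i/n/np.linalg.norm(v)
        d=R.T@np.r_[C+v-p,0];print(np.round(d[:2]*1e3,1),'roll',-round(al*i/n,1))
E
python3 -c "
from h import *
orbit(24,n=8)"
```

```text
[-3.1  0.2] roll -3.0
[-6.1  0.5] roll -6.0
[-9.1  1. ] roll -9.0
[-12.1   1.7] roll -12.0
[-15.1   2.5] roll -15.0
[-18.    3.5] roll -18.0
[-20.9   4.6] roll -21.0
[-23.6   5.8] roll -24.0
```

Call:
step_arm([
  {"fingers": 1,"dx": -0.0031,"dy": 0.0002,"dz": 0,"roll": -3},
  {"fingers": 1,"dx": -0.0061,"dy": 0.0005,"dz": 0,"roll": -6},
  {"fingers": 1,"dx": -0.0091,"dy": 0.001,"dz": 0,"roll": -9},
  {"fingers": 1,"dx": -0.0121,"dy": 0.0017,"dz": 0,"roll": -12},
])

```text
time: 6.0
tool_pos: [0.5519, -0.059, 0.0358]
tcp_rot: [-2.37, -2.062, -0.003]
wrist_force: [-2.5, 2.5, -1.8]
width: 0.0
grip_force: 1.2
```

```bash
python3 -c "
from h import *
rep();orbit(16,n=5)"
```

```text
tub rack mm [0.7 0.5] R 0.0477 label off front -49.0 81 tcp rack [-57.5   1.7] F rack [-3.    1.92]
[-3.2  0.2] roll -3.2
[-6.3  0.5] roll -6.4
[-9.5  1. ] roll -9.6
[-12.6   1.7] roll -12.8
[-15.7   2.6] roll -16.0
```

The tub turns with the finger, by about 10° for 11° of orbit. I'll continue with slightly more inward bias.

Call:
step_arm([
  {"fingers": 1,"dx": -0.0032,"dy": 0.0006,"dz": 0,"roll": -3.2},
  {"fingers": 1,"dx": -0.0063,"dy": 0.0011,"dz": 0,"roll": -6.4},
  {"fingers": 1,"dx": -0.0095,"dy": 0.0017,"dz": 0,"roll": -9.6},
  {"fingers": 1,"dx": -0.0126,"dy": 0.0024,"dz": 0,"roll": -12.8},
  {"fingers": 1,"dx": -0.0157,"dy": 0.0033,"dz": 0,"roll": -16},
])

```text
time: 6.68
tool_pos: [0.554, -0.0757, 0.0364]
tcp_rot: [2.06, 2.369, 0.003]
wrist_force: [-0.9, 0.3, -1.1]
width: -0.001
grip_force: 0.7
```

```bash
python3 -c "
from h import *
rep();orbit(16,n=5)"
```

```text
tub rack mm [2.4 0.5] R 0.0478 label off front -38.7 85 tcp rack [-53.7 -14.6] F rack [-1.19 -0.5 ]
[-3.1  0.2] roll -3.2
[-6.2  0.6] roll -6.4
[-9.2  1.2] roll -9.6
[-12.2   1.9] roll -12.8
[-15.2   2.8] roll -16.0
```

```bash
python3 -c "
from h import *
orbit(18,c=(.003,.0005),n=6,inn=.002)"
```

```text
[-3.   0.5] roll -3.0
[-6.1  1.1] roll -6.0
[-9.   1.9] roll -9.0
[-11.9   2.8] roll -12.0
[-14.7   3.9] roll -15.0
[-17.4   5.1] roll -18.0
```

Call:
step_arm([
  {"fingers": 1,"dx": -0.003,"dy": 0.0012,"dz": 0,"roll": -3},
  {"fingers": 1,"dx": -0.0061,"dy": 0.0019,"dz": 0,"roll": -6},
  {"fingers": 1,"dx": -0.009,"dy": 0.0025,"dz": 0,"roll": -9},
  {"fingers": 1,"dx": -0.0119,"dy": 0.0032,"dz": 0,"roll": -12},
  {"fingers": 1,"dx": -0.0147,"dy": 0.0041,"dz": 0,"roll": -15},
  {"fingers": 1,"dx": -0.0174,"dy": 0.0051,"dz": 0,"roll": -18},
])

```text
time: 7.48
tool_pos: [0.5611, -0.0924, 0.0363]
tcp_rot: [1.665, 2.662, 0.002]
wrist_force: [-2.5, -0.3, -0.2]
width: -0.002
grip_force: 0.7
```

```bash
python3 -c "
from h import *
rep();go(.4,0,.035,-20)"
```

```text
tub rack mm [4.3 0.3] R 0.0477 label off front -30.1 85 tcp rack [-44.8 -30.4] F rack [-1.55  0.19]
d [ 154.1 -104.2    0.8] roll 46.0 yaw 26.0
```

```bash
python3 -c "
from h import *
for x,y,yw in((-.064,-.041,26),(-.085,-.02,10),(-.085,.01,-10),(-.075,.03,-25),(-.061,.0378,-36)):
  P=SEAT+x*EX+y*EY;go(P[0],P[1],.0355,yw)"
```

```text
d [  1.1 -21.9   0.7] roll 0.0 yaw 26.0
d [ 30.  -28.6   0.7] roll 16.0 yaw 26.0
d [ 55.5 -12.8   0.7] roll 36.0 yaw 26.0
d [67.2  6.3  0.7] roll 51.0 yaw 26.0
d [66.5 22.3  0.7] roll 62.0 yaw 26.0
```

Call:
step_arm([
  {"fingers": 1,"dx": 0.001,"dy": -0.022,"dz": 0,"roll": 0},
  {"fingers": 1,"dx": 0.01,"dy": -0.03,"dz": 0,"roll": 8},
  {"fingers": 1,"dx": 0.03,"dy": -0.029,"dz": 0,"roll": 18},
  {"fingers": 1,"dx": 0.042,"dy": -0.022,"dz": 0,"roll": 27},
  {"fingers": 1,"dx": 0.056,"dy": -0.012,"dz": 0,"roll": 37},
  {"fingers": 1,"dx": 0.067,"dy": 0.004,"dz": 0,"roll": 47},
  {"fingers": 1,"dx": 0.067,"dy": 0.012,"dz": 0,"roll": 57},
  {"fingers": 1,"dx": 0.0665,"dy": 0.02,"dz": 0,"roll": 62},
])

```text
time: 8.52
tool_pos: [0.5511, -0.0233, 0.0367]
tcp_rot: [2.802, 1.417, 0.006]
wrist_force: [-0.7, -0.7, 0.3]
width: 0.001
grip_force: 0.0
```

```bash
python3 -c "
from h import *
rep()
import numpy as np
c=np.array([.004,.0003])
for r in(.062,.0575):
  a=np.radians(30);P=SEAT+(c[0]-r*np.cos(a))*EX+(c[1]+r*np.sin(a))*EY;go(P[0],P[1],.0355,-36)"
```

```text
tub rack mm [4.6 0.4] R 0.0477 label off front -29.5 88 tcp rack [-61.   37.8] F rack [0.48 0.68]
d [ 0.1 13.   1.5] roll -0.5 yaw -36.5
d [ 0.2 17.5  1.5] roll -0.5 yaw -36.5
```

Call:
step_arm([
  {"fingers": 1,"dx": 0,"dy": 0.006,"dz": 0,"roll": 0},
  {"fingers": 1,"dx": 0,"dy": 0.011,"dz": 0,"roll": 0},
  {"fingers": 1,"dx": 0,"dy": 0.014,"dz": 0,"roll": 0},
  {"fingers": 1,"dx": 0,"dy": 0.016,"dz": 0,"roll": 0},
  {"fingers": 1,"dx": 0,"dy": 0.0175,"dz": 0,"roll": 0},
])

```text
time: 9.2
tool_pos: [0.5628, -0.0343, 0.0356]
tcp_rot: [-2.8, -1.425, 0.0]
wrist_force: [-0.4, -0.5, 0.0]
width: -0.001
grip_force: 0.0
```

```bash
python3 -c "
from h import *
rep();orbit(18,c=(.0045,.0003),n=6,inn=.001)"
```

```text
tub rack mm [4.7 0.4] R 0.0477 label off front -29.5 86 tcp rack [-49.1  27.8] F rack [-0.17 -0.95]
[-3.1  0.4] roll -3.0
[-6.2  1. ] roll -6.0
[-9.3  1.7] roll -9.0
[-12.3   2.6] roll -12.0
[-15.2   3.7] roll -15.0
[-18.1   4.9] roll -18.0
```

Call:
step_arm([
  {"fingers": 1,"dx": 0,"dy": 0.001,"dz": 0,"roll": 0},
  {"fingers": 1,"dx": 0,"dy": 0.002,"dz": 0,"roll": 0},
  {"fingers": 1,"dx": 0,"dy": 0.003,"dz": 0,"roll": 0},
  {"fingers": 1,"dx": 0,"dy": 0.004,"dz": 0,"roll": 0},
])

```text
time: 9.75
tool_pos: [0.5641, -0.0353, 0.0353]
tcp_rot: [-2.797, -1.423, 0.004]
wrist_force: [-6.4, 6.4, 4.8]
width: 0.002
grip_force: 4.2
```

```bash
python3 -c "
from h import *
rep();orbit(18,c=(.0045,.0003),n=6,inn=.001)"
```

```text
tub rack mm [4.9 0.2] R 0.0477 label off front -29.5 85 tcp rack [-47.9  27.1] F rack [-7.08  4.27]
[-3.1  0.4] roll -3.0
[-6.1  1. ] roll -6.0
[-9.   1.7] roll -9.0
[-12.    2.6] roll -12.0
[-14.8   3.7] roll -15.0
[-17.6   4.8] roll -18.0
```

Call:
step_arm([
  {"fingers": 1,"dx": -0.0031,"dy": 0.0003,"dz": 0,"roll": -3},
  {"fingers": 1,"dx": -0.0061,"dy": 0.0006,"dz": 0,"roll": -6},
  {"fingers": 1,"dx": -0.009,"dy": 0.0012,"dz": 0,"roll": -9},
  {"fingers": 1,"dx": -0.012,"dy": 0.0019,"dz": 0,"roll": -12},
])

```text
time: 10.3
tool_pos: [0.5583, -0.0453, 0.0351]
tcp_rot: [-2.63, -1.709, 0.003]
wrist_force: [-4.0, 7.5, 3.0]
width: -0.001
grip_force: 3.7
```

```bash
python3 -c "
from h import *
rep();orbit(15,c=(.0055,.0003),n=5,inn=.001)"
```

```text
tub rack mm [4.  0.7] R 0.0476 label off front -19.9 83 tcp rack [-52.9  16. ] F rack [-5.58  3.55]
[-3.1  0.4] roll -3.0
[-6.2  1.1] roll -6.0
[-9.3  1.8] roll -9.0
[-12.3   2.7] roll -12.0
[-15.2   3.8] roll -15.0
```

Call:
step_arm([
  {"fingers": 1,"dx": -0.0031,"dy": 0.0002,"dz": 0,"roll": -3},
  {"fingers": 1,"dx": -0.0062,"dy": 0.0006,"dz": 0,"roll": -6},
  {"fingers": 1,"dx": -0.0093,"dy": 0.0012,"dz": 0,"roll": -9},
  {"fingers": 1,"dx": -0.0123,"dy": 0.0019,"dz": 0,"roll": -12},
])

```text
time: 10.85
tool_pos: [0.5538, -0.0575, 0.0345]
tcp_rot: [-2.436, -1.974, 0.005]
wrist_force: [-6.9, 6.0, 1.7]
width: 0.004
grip_force: 3.9
```

```bash
python3 -c "
from h import *
rep();orbit(12,c=(.004,.0003),n=4,inn=.001)"
```

```text
tub rack mm [2.7 1. ] R 0.0475 label off front -9.2 83 tcp rack [-56.    3.4] F rack [-7.28  3.46]
[-3.1  0.5] roll -3.0
[-6.2  1.2] roll -6.0
[-9.2  2. ] roll -9.0
[-12.1   3. ] roll -12.0
```

Call:
step_arm([
  {"fingers": 1,"dx": -0.0031,"dy": 0.0001,"dz": 0,"roll": -3},
  {"fingers": 1,"dx": -0.0062,"dy": 0.0004,"dz": 0,"roll": -6},
  {"fingers": 1,"dx": -0.0092,"dy": 0.0009,"dz": 0,"roll": -9},
  {"fingers": 1,"dx": -0.0113,"dy": 0.0013,"dz": 0,"roll": -11},
])

```text
time: 11.4
tool_pos: [0.5518, -0.069, 0.0341]
tcp_rot: [-2.235, -2.197, 0.007]
wrist_force: [-8.4, 4.6, 2.3]
width: 0.002
grip_force: 4.1
```

```bash
python3 -c "
from h import *
rep()"
```

```text
tub rack mm [0.9 0.9] R 0.0475 label off front 0.8 79 tcp rack [-56.7  -8. ] F rack [-8.27  4.23]
```

Label angle is about 0.8° from front. I'll retreat radially, clear the arm from above, and check from the top camera.

Call:
step_arm([
  {"fingers": 1,"dx": 0,"dy": -0.005,"dz": 0,"roll": 0},
  {"fingers": 1,"dx": 0,"dy": -0.02,"dz": 0,"roll": 0},
  {"fingers": 1,"dx": 0,"dy": -0.05,"dz": 0,"roll": 0},
  {"fingers": 1,"dx": 0,"dy": -0.08,"dz": -0.03,"roll": 0},
  {"fingers": 1,"dx": 0,"dy": -0.1,"dz": -0.08,"roll": 0},
  {"fingers": 1,"dx": 0.04,"dy": -0.1,"dz": -0.13,"roll": 0},
  {"fingers": 1,"dx": 0.1,"dy": -0.1,"dz": -0.16,"roll": 0},
  {"fingers": 1,"dx": 0.15,"dy": -0.08,"dz": -0.16,"roll": 0},
])

```text
time: 12.45
tool_pos: [0.4806, 0.0818, 0.1999]
tcp_rot: [2.239, 2.195, 0.01]
wrist_force: [0.1, -0.3, -0.2]
width: 0.003
grip_force: 0.0
```

Call:
step_arm([
  {"fingers": 1,"dx": 0.05,"dy": 0,"dz": 0,"roll": 0},
  {"fingers": 1,"dx": 0.1,"dy": 0,"dz": 0,"roll": 0},
  {"fingers": 1,"dx": 0.15,"dy": 0,"dz": 0,"roll": 0},
  {"fingers": 1,"dx": 0.2,"dy": 0,"dz": 0,"roll": 0},
  {"fingers": 1,"dx": 0.2,"dy": 0,"dz": 0,"roll": 0},
  {"fingers": 1,"dx": 0.2,"dy": 0,"dz": 0,"roll": 0},
])

```text
time: 13.2
tool_pos: [0.4824, 0.2801, 0.1956]
tcp_rot: [2.241, 2.201, -0.001]
wrist_force: [-0.4, -0.5, -0.7]
width: 0.001
grip_force: 0.0
```

Run:
```python
from h import *
rep()
im,_=read_camera('top');c,R,cm,a,n=tub(im=im);r=c-SEAT;print(r@EX,r@EY,R,a-174.2,n)
cv2.imwrite('pics/t3.png',cv2.resize(im[132:270,190:350],(696,600),interpolation=cv2.INTER_CUBIC))
```

```text
tub rack mm [0.6 1. ] R 0.0476 label off front 1.6 81 tcp rack [-160.9  332.1] F rack [0.74 0.24]
0.0009611681405192881 0.0008270571659635957 0.046890732999295755 1.9365444028402692 92
```

View pics/t3.png

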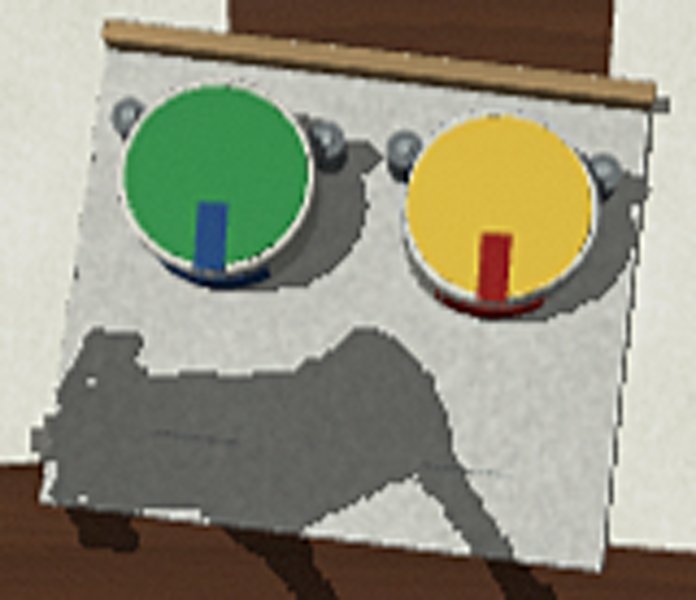

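The tub (lid centre at (501,205)) touches both rollers. Its tab at (495,268) points to the front, parallel to the neighbour's, with the centre about 1 mm off and the label about 2° off.

```bash
python3 -c "
from workcell import *
print(finish_job())"
```

```text
the job is handed in; nothing more can be done
None
```

I handed the job in: the last camera check showed the tub seated against both rollers about 1 mm off centre, its label about 2° from square to the open front, the green tub untouched and wrist-force readings never above about 10 N; I did not look at the dishes again, and the judge's verdict was not shown.

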